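# Lock the brass clock ring with the pin spanner

## Robot

A 7-joint arm with a two-finger parallel gripper is mounted at the origin on the work surface. World frame = base frame: x ahead of the robot, y to its left, z up, the work surface at z = 0. Lengths are in m, angles in rad, forces in N, time in s.
With the tool pointing down it reaches from about 0.4 to 0.85 m from the base axis. Payload 4.5 kg.
Tool frame: the origin (TCP) lies on the centre line of the jaws, within the pads' length; the fingertips stand ahead of it and the grasp point (between the pads) lies 6 mm ahead of it (r.tcp_to_tips is the x of the fingertips in the tool frame, in m); x points along the fingers, y is the direction in which the jaws open and shut, and the axes are right-handed (so a half turn about x gives the same grasp; the last joint's range is limited). The gripper opens to 88 mm and grips with 3 to 60 N. Pads are 18 mm wide; open, the fingers measure 123 mm over their backs; the gripper's body (75 mm by 187 mm) begins 45 mm behind the grasp point.
Start: joints at [-1.193, 0.689, -0.195, 1.565, 0.157, 0.902, -0.215], TCP at [0.211, 0.588, 0.264] pointing down, gripper open.
Joint ranges: [-3.01, 3.01], [-0.46, 2.08], [-1.47, 1.51], [0.13, 2.56], [-1, 4.14], [0.04, 2.09], [-2.66, 2.66]. Speed limits (rad/s): [2.57, 2.57, 3.14, 3.14, 3.14, 3.14, 3.14].

## Interface

Orientations are given as a unit quaternion [x, y, z, w].
In Python, from plant import r gives the robot as it stands.
- The arm moves only by the tool play_rows, never from a script. Its argument "targets" is a list of rows, each a list of 3 entries, a list of its own where there are three numbers: the turn, a rotation vector about the world's x, y, z in rad, then the shift along the world's x, y, z in units of 40 mm (1.0 is 40 mm), then the closure in counts, from 0 (fully open) to 255 (shut). A call has 1 to 5 rows; each row shifts and turns the commanded pose from where the row before left it; what a row does not reach is not made up. A row lasts 1/10 s, in which the tool goes at most 50 mm and 8.59 degrees, less where a joint would pass 70% of its speed; a pose out of reach is approached as far as the arm can. A call is refused whole if a number of a shift passes 1 or a number of a turn 0.15, either way. A call with a gripper value outside its range is refused whole. The fingers move at their own pace and stop on an object; "newtons" is the grip in N (left out, the last holds). Time passes only in rows, so rows that do not move let the fingers close. It gives the time, the measured TCP pose, the force and the opening at its end, in the units of the state.
- r.get_state(): the state, without advancing time (a new reading comes with each control period).
- r.snapshot(name): name is "scene" or "top" or "wrist"; returns a dict with "color" (420x560x3 uint8, red, green, blue), "fx", "fy", "cx", "cy" (pixels), "dist" ([k1, k2, p1, p2, k3] as OpenCV has them; the pictures are not rectified), "cam_to_world" (4x4, takes a point from camera to world coordinates). Camera axes: x right, y up, looking along -z (the intrinsics and any distortion apply to the point x, -y, -z); pixel columns grow to the right and rows downward; lengths in m; the calibration is good to about 2 mm. A picture is of the moment at which its call begins. There is no depth.
- r.finish_job(): hands the job in, once; it reports no verdict.
The state is a dict: "clock": time; "q": joint angles; "qd": joint speeds; "joint_torque": joint torques, N m; "tool_pos": TCP position; "eef_rot": TCP orientation; "contact_force": force on the tool from outside, world axes, zero at the start; "moment": the same for the moment, N m; "opening": opening from 0.0 (shut) to 1.0 (fully open).
Only numpy, scipy, OpenCV 4.12 (cv2) and the standard library are available. Lean on these libraries where they do the work, as an engineer would, in place of code of your own. Each camera call takes 0.05 s, during which the arm holds its last target.

## Task

Take the blue-handled pin spanner from the rack, put both its pins into the two holes of the brass ring on the clock, and with it turn that ring clockwise, seen from above, fully home, so that its red dot comes to the white mark on the case. Let go and leave the spanner standing in the ring; leave the silver ring of the other clock alone.

Things in the scene. Friction and masses are not known exactly. Their poses are not given: they have to be found in the camera images.
- spanner: Loose pin spanner, 0.25 kg, upright in a rack beside a red one. Origin: middle of the underside of its steel cross-bar (124 mm long in y, 24 wide, 12 high), z up, 30 above the table at first. Blue grip 36 (x) by 22 (y), 12 to 70 above the origin: pinch its 22, along the bar. Two pins, 8 thick, reach 16 below the bar at y = +50, -50 (in rack slots: lift straight up). Either way round fits.
- brass_ring (a joint): Angle (rad) of the brass ring about its vertical axis: 0 when home (red dot at the white mark; hard stop at -0.03), growing anticlockwise seen from above; starts at 0.7 to 1.05, so turn it clockwise. Steady friction of 0.12 N m; it stays where left. The pins have play in the holes: it begins to move after up to 0.2 rad of spanner turn.
- brass_centre (a point): Centre of the brass ring's top face, 58 mm above the table; turns with the ring. z up, y through both holes, x to its red dot, 55 mm out. Ring 132 mm across, 18 thick, round a white dial, on a fixed dark case 150 across. Holes centred at y = +50 and -50 mm, each 26 (x) by 22 (y), 18 deep. With the pins fully in, the spanner's bar lies on the top face.
- steel_mark (a point): Red dot on the silver-coloured ring of the other, otherwise identical clock, 55 mm from that ring's centre, at the height of its top face (58 mm above the table); its x axis points outwards from that centre. This ring must not be turned.
Not all that is in view belongs to the job. Leave any orange or turquoise look-alike of the spanner alone.

How it is judged:
On the way, in this order (a step that is already met when the one before it is completed fails the run):
1. both pins of the blue spanner are in the holes of the brass ring, which has not been turned more than slightly yet (horizontal distance between spanner and brass_centre below 0.015 m and angle between the y axis of spanner and the y axis of brass_centre, either way round below 0.3 rad and z of spanner in the frame of brass_centre below 0.008 m and angle between spanner's own z axis and vertical below 0.17 rad and value of joint brass_ring above 0.5 rad), for 0.2 s.
2. with the pins still in, the brass ring is turned home (horizontal distance between spanner and brass_centre below 0.015 m and angle between the y axis of spanner and the y axis of brass_centre, either way round below 0.3 rad and z of spanner in the frame of brass_centre below 0.008 m and angle between spanner's own z axis and vertical below 0.17 rad and value of joint brass_ring below 0.18 rad), for 0.2 s.
At the end, for the whole second after the job is handed in: the brass ring is home (within 0.18 rad, about 10 degrees), and the blue spanner stands released and still in it, upright within 0.17 rad, both pins at least 8 mm in the holes (bar underside less than 8 mm above the ring's top), within 15 mm of its centre and 0.3 rad of the line of the holes (all of step 2 and linear speed of spanner below 0.03 m/s); the robot touches nothing.
It fails at once if the silver ring of the other clock is turned (its dot moves more than 12 mm) (distance of steel_mark from where it was at the start of the episode above 0.012 m).
It fails at once if the gripper's fingers push the brass ring themselves (more than 3 N) (contact force between the fingers and brass_ring above 3 N).
It also fails if it takes over 45 s, if anything falls off the work surface, if the arm or the gripper's body presses on something with over 40 N, if the wrist force passes 120 N, or if a joint passes its speed limit or range.

## Working session

There is one attempt and no reset: what is moved stays moved. The work goes in short steps, Python scripts to look and compute and a tool call to move; the robot and the scene stay as the last step left them, time stands still between calls to the robot, and variables do not carry over. Pictures are saved under pics/ and viewed, and the job is handed in when it is done.

Besides the shell and the picture viewer there is one more tool, called after "Call:" as name(argument=value, ...) on one line, values as JSON. play_rows: Moves the arm, as the interface text tells. Its arguments: {"type":"object","properties":{"targets":{"type":"array","items":{"type":"array"}},"newtons":{"type":"number"}},"required":["targets"]}

```bash
ls; mkdir -p pics
python3 - <<'E'
from plant import r
import cv2
s=r.get_state();print(s['clock'],s['tool_pos'],s['eef_rot'],s['opening'],r.tcp_to_tips)
for n in ['scene','top','wrist']:
    d=r.snapshot(n);cv2.imwrite(f'pics/{n}0.png',d['color'][:,:,::-1])
    print(n,d['fx'],d['fy'],d['cx'],d['cy'],d['dist']);print(d['cam_to_world'])
E
```

```text
pics
0.0 [0.21050206 0.5878541  0.26292559] [ 0.12025513  0.69675257 -0.12155769  0.69663354] 0.9984420554266606 0.025
scene 528.4151338773021 528.4151338773021 286.85955770954075 206.28810487833886 [0.00072877 0.         0.         0.         0.        ]
[[-0.85842128 -0.39679821  0.32506012  0.86036414]
 [ 0.51282551 -0.6775882   0.52714725  0.70414463]
 [ 0.01108581  0.61921354  0.78514438  1.09750273]
 [ 0.          0.          0.          1.        ]]
top 473.1023041658782 473.1023041658782 286.1378297900227 212.39346313890337 [0.05012054 0.         0.         0.         0.        ]
[[-0.02336989  0.9929109  -0.11654093  0.27865984]
 [-0.99970921 -0.02251702  0.00862963  0.02786275]
 [ 0.0059443   0.11670872  0.9931484   1.17363671]
 [ 0.          0.          0.          1.        ]]
wrist 347.52238420778923 347.52238420778923 277.40054470463895 203.31107646549506 [-0.00429831  0.          0.          0.          0.        ]
[[ 0.33749626 -0.90049483 -0.27423591  0.13915638]
 [ 0.94132117  0.3218409   0.10165082  0.61450393]
 [-0.00327571 -0.29245084  0.95627495  0.38258198]
 [ 0.          0.          0.          1.        ]]
```

View pics/scene0.png

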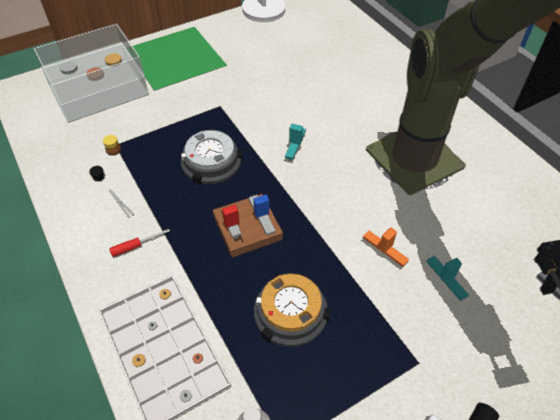

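View pics/top0.png

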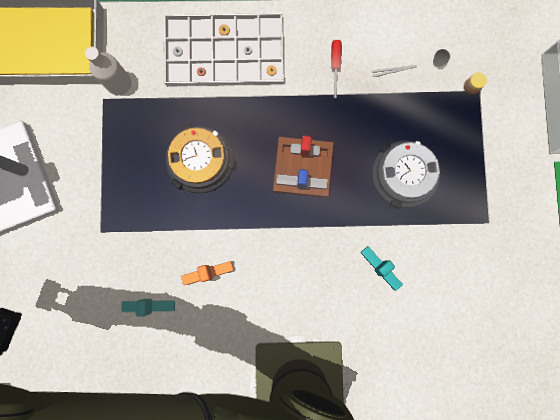

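View pics/wrist0.png

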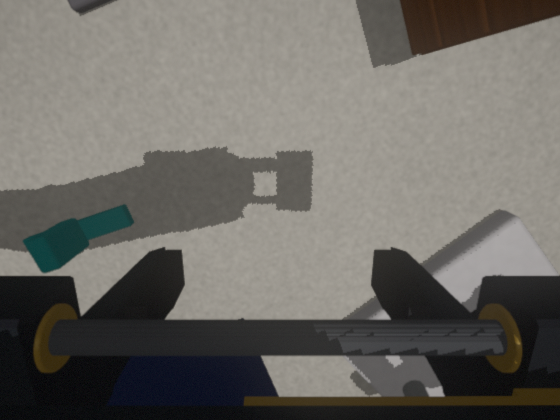

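The top picture shows the brass clock at about (197,155), the rack with the blue grip at (302,178), and the silver clock at about (410,168). I'll enlarge these.

```bash
python3 - <<'E'
import cv2
t=cv2.imread('pics/top0.png');s=cv2.imread('pics/scene0.png')
cv2.imwrite('pics/c1.png',cv2.resize(t[115:205,155:245],None,fx=6,fy=6,interpolation=cv2.INTER_CUBIC))
cv2.imwrite('pics/c2.png',cv2.resize(t[125:205,265:345],None,fx=7,fy=7,interpolation=cv2.INTER_CUBIC))
cv2.imwrite('pics/c3.png',cv2.resize(s[180:350,205:335],None,fx=3.5,fy=3.5,interpolation=cv2.INTER_CUBIC))
E
cat > h.py <<'E'
import numpy as np,cv2
from plant import r
def K(d): return np.array([[d['fx'],0,d['cx']],[0,d['fy'],d['cy']],[0,0,1.]])
def pix2w(d,uv,z):
    p=cv2.undistortPoints(np.array(uv,float).reshape(-1,1,2),K(d),np.array(d['dist']))[:,0]
    T=np.array(d['cam_to_world']);o=[]
    for a,b in p:
        v=T[:3,:3]@np.array([a,-b,-1]);c=T[:3,3];o.append(c+v*(z-c[2])/v[2])
    return np.array(o)
def w2pix(d,P):
    T=np.linalg.inv(np.array(d['cam_to_world']));P=np.array(P,float).reshape(-1,3)
    q=P@T[:3,:3].T+T[:3,3];q=q*[1,-1,-1]
    return cv2.projectPoints(q,np.zeros(3),np.zeros(3),K(d),np.array(d['dist']))[0][:,0]
E
```

```text
(no output)
```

View pics/c1.png

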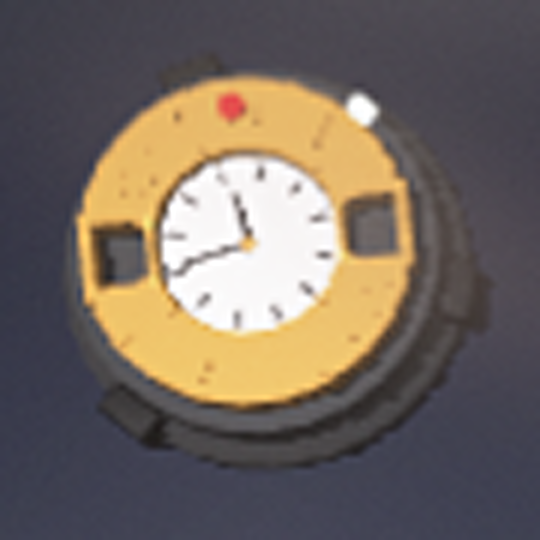

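View pics/c2.png

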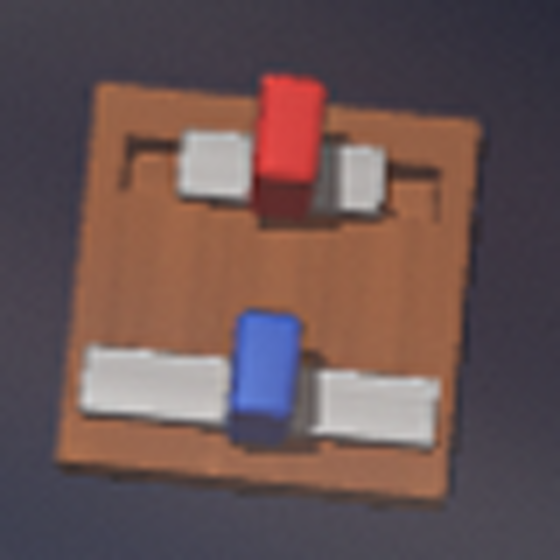

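View pics/c3.png

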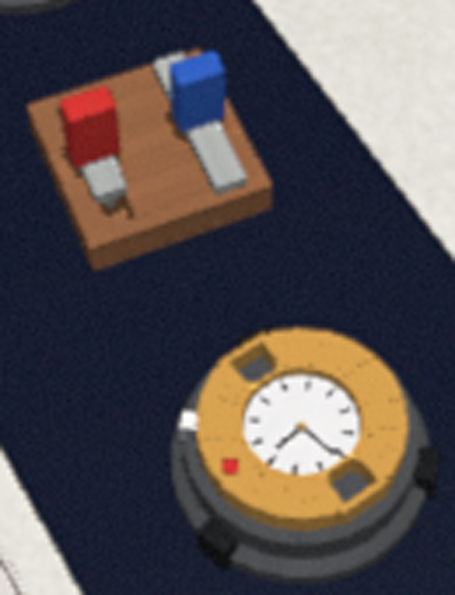

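```bash
cat > m.py <<'E'
from h import *
def cr(P,k,ox,oy): return [((x+.5)/k-.5+ox,(y+.5)/k-.5+oy) for x,y in P]
d=r.snapshot('top'); s=r.snapshot('scene')
def show(n,a): print(n,np.round(a,4).tolist())
h=pix2w(d,cr([(120,256),(372,225),(231,106),(362,108),(247,242)],6,155,115),.058);show('brass holes,dot,white,dialc',h)
c=h[:2].mean(0);show('c',c);print('yaw dot',np.arctan2(*(h[2]-c)[1::-1]),'white',np.arctan2(*(h[3]-c)[1::-1]),np.linalg.norm(h[2]-c),np.linalg.norm(h[0]-h[1]), 'hole yaw',np.arctan2(*(h[0]-h[1])[1::-1]))
b=pix2w(d,cr([(86,345),(80,412),(440,378),(432,445)],7,265,125),.042);show('bar',b)
bc=b.mean(0);show('bc',bc);L=b[:2].mean(0)-b[2:].mean(0);print('len',np.linalg.norm(L),'yaw of y',np.arctan2(L[1],L[0]))
g=pix2w(d,cr([(242,311),(302,316),(296,378),(234,372)],7,265,125),.1);show('grip top c',g.mean(0))
g=pix2w(s,cr([(172,65),(211,52),(226,72),(185,86)],3.5,205,180),.1);show('grip top c scene',g.mean(0))
g=pix2w(s,cr([(254,362),(352,480),(230,466),(188,420)],3.5,205,180),.058);show('brass scene holes,dot,white',g);show('c',g[:2].mean(0))
E
python3 m.py
```

```text
brass holes,dot,white,dialc [[0.5486, 0.2822, 0.058], [0.5593, 0.1819, 0.058], [0.6092, 0.238, 0.058], [0.6074, 0.1855, 0.058], [0.5533, 0.2318, 0.058]]
c [0.5539, 0.2321, 0.058]
yaw dot 0.10627849595040458 white -0.716551958276472 0.05556638750330997 0.10089273158579534 hole yaw 1.676914695923506
bar [[0.5062, 0.0384, 0.042], [0.4827, 0.041, 0.042], [0.4919, -0.0842, 0.042], [0.4684, -0.0806, 0.042]]
bc [0.4873, -0.0214, 0.042]
len 0.1228920637753545 yaw of y 1.4537320049523994
grip top c [0.4935, -0.0223, 0.1]
grip top c scene [0.4897, -0.0155, 0.1]
brass scene holes,dot,white [[0.5614, 0.1839, 0.058], [0.5512, 0.2861, 0.058], [0.6111, 0.2398, 0.058], [0.6181, 0.1989, 0.058]]
c [0.5563, 0.235, 0.058]
```

```bash
cat > st.py <<'E'
from h import *
from scipy.spatial.transform import Rotation as R
s=r.get_state();M=R.from_quat(s['eef_rot']).as_matrix()
np.set_printoptions(precision=4,suppress=True)
print(s['clock'],'pos',s['tool_pos'],'x',M[:,0],'yaw y',np.arctan2(M[1,1],M[0,1]),'f',s['contact_force'],s['moment'],'open',s['opening'],'q',np.array(s['q']))
E
python3 st.py
```

```text
0.25 pos [0.2106 0.5882 0.2634] x [-0.0002 -0.0007 -1.    ] yaw y 1.2270760785651136 f [-0.1857  0.0596  1.1515] [-0.0595  0.039   0.0764] open 0.998920559222759 q [-1.1932  0.6895 -0.1946  1.5657  0.1573  0.9025 -0.2151]
```

Call:
play_rows(targets=[[[0,0,0.015],[0.43,-0.95,0],0],[[0,0,0.015],[0.43,-0.95,0],0],[[0,0,0.015],[0.43,-0.95,0],0],[[0,0,0.015],[0.43,-0.95,0],0],[[0,0,0.015],[0.43,-0.95,0],0]], newtons=30)

```text
clock: 0.75
tool_pos: [0.2972, 0.3969, 0.2638]
eef_rot: [0.095, 0.701, -0.094, 0.701]
contact_force: [0.8, 0.2, -0.5]
opening: 1.002
```

Call:
play_rows(targets=[[[0,0,0.015],[0.43,-0.95,0],0],[[0,0,0.015],[0.43,-0.95,0],0],[[0,0,0.015],[0.43,-0.95,0],0],[[0,0,0.015],[0.43,-0.95,0],0],[[0,0,0.015],[0.43,-0.95,0],0]])

```text
clock: 1.25
tool_pos: [0.3832, 0.2069, 0.2639]
eef_rot: [0.068, 0.704, -0.068, 0.704]
contact_force: [1.2, -0.4, 0.5]
opening: 0.999
```

Call:
play_rows(targets=[[[0,0,0.015],[0.43,-0.95,0],0],[[0,0,0.015],[0.43,-0.95,0],0],[[0,0,0.015],[0.43,-0.95,0],0],[[0,0,0.015],[0.43,-0.95,0],0],[[0,0,0.015],[0.43,-0.95,0],0]])

```text
clock: 1.75
tool_pos: [0.4692, 0.0168, 0.2638]
eef_rot: [0.042, 0.706, -0.042, 0.706]
contact_force: [-0.6, -0.1, -0.6]
opening: 1.004
```

```bash
python3 st.py
python3 - <<'E'
from h import *
d=r.snapshot('wrist');cv2.imwrite('pics/w1.png',d['color'][:,:,::-1])
E
```

```text
1.75 pos [0.4692 0.0168 0.2638] x [ 0.0003  0.0002 -1.    ] yaw y 1.4526238461314278 f [-0.6357 -0.0656 -0.5742] [ 0.0308 -0.0195 -0.0364] open 1.00424333796751 q [ 0.0929  0.5036 -0.3426  2.0141  0.2653  0.6657  1.0323]
```

View pics/w1.png

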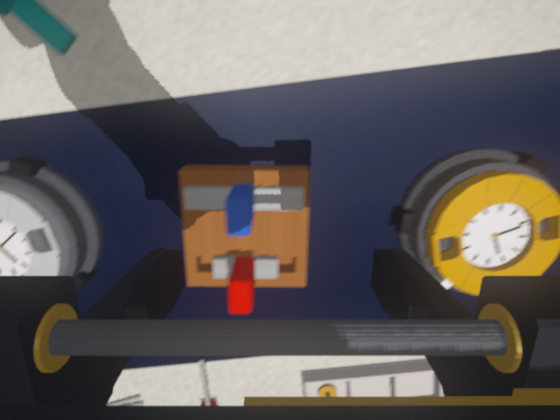

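The wrist view shows the blue spanner's bar from about (183,197) to (304,199) and the brass ring at about (495,232). I'll enlarge it.

Run:
```python
import cv2
t=cv2.imread('pics/w1.png')
cv2.imwrite('pics/c4.png',cv2.resize(t[165:245,170:320],None,fx=5,fy=5,interpolation=cv2.INTER_CUBIC))
cv2.imwrite('pics/c5.png',cv2.resize(t[160:300,410:560],None,fx=4,fy=4,interpolation=cv2.INTER_CUBIC))
```

```text
(no output)
```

View pics/c4.png

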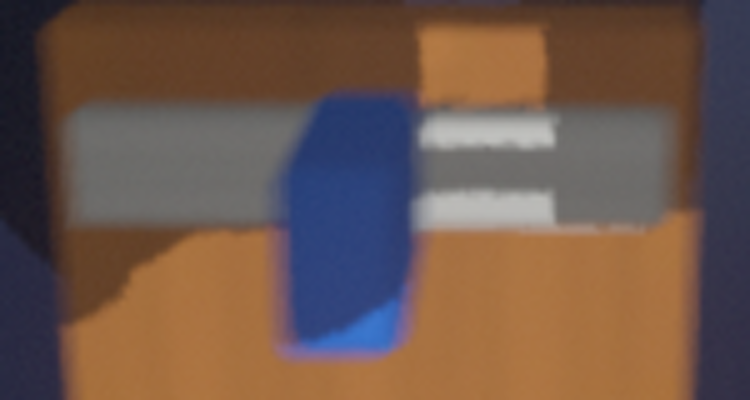

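View pics/c5.png

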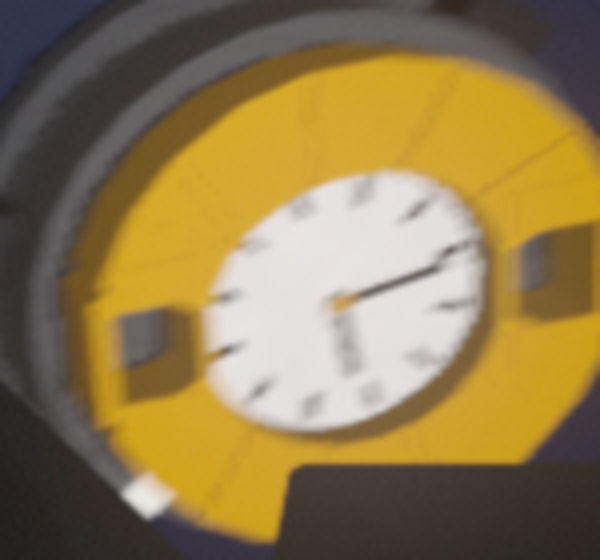

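```bash
cat > m2.py <<'E'
from h import *
from scipy.spatial.transform import Rotation as R
def cr(P,k,ox,oy): return [((x+.5)/k-.5+ox,(y+.5)/k-.5+oy) for x,y in P]
d=r.snapshot('wrist')
b=pix2w(d,cr([(70,105),(68,225),(675,105),(670,228)],5,170,165),.042);print(b.round(4).tolist())
L=b[:2].mean(0)-b[2:].mean(0);print('bc',b.mean(0).round(4),np.linalg.norm(L),np.arctan2(-L[1],-L[0]))
g=pix2w(d,cr([(288,172),(411,168),(402,347),(288,352)],5,170,165),.1);print('grip',g.round(4).tolist(),g.mean(0).round(4))
print('dialc',pix2w(d,cr([(343,301),(135,488)],4,410,160),.058).round(4).tolist())
E
python3 m2.py
```

```text
[[0.4697, -0.0878, 0.042], [0.4947, -0.0935, 0.042], [0.4853, 0.0337, 0.042], [0.5112, 0.0299, 0.042]]
bc [ 0.4902 -0.0294  0.042 ] 0.1234975616734627 1.4405304655898823
grip [[0.4734, -0.0351, 0.1], [0.4754, -0.0143, 0.1], [0.5075, -0.0208, 0.1], [0.5059, -0.0408, 0.1]] [ 0.4906 -0.0277  0.1   ]
dialc [[0.5562, 0.2176, 0.058], [0.6029, 0.1664, 0.058]]
```

The two calls were taken with the arm still settling, so the calibration and picture may not match. I'll finish the approach and measure again at rest.

```bash
python3 st.py; python3 m2.py|tail -1;  python3 st.py
```

```text
1.85 pos [0.4705 0.0119 0.2635] x [ 0.0011 -0.0031 -1.    ] yaw y 1.4411993844812583 f [-0.5406 -0.2718  0.1849] [-0.0139 -0.0171 -0.0013] open 0.9965244183735285 q [ 0.097   0.5047 -0.3362  2.0123  0.2667  0.6656  1.0299]
dialc [[0.5549, 0.2216, 0.058], [0.6015, 0.1702, 0.058]]
1.9 pos [0.4694 0.0153 0.2636] x [ 0.0003 -0.0009 -1.    ] yaw y 1.4450841811497508 f [0.4163 0.0536 0.2587] [ 0.1112  0.0215 -0.0098] open 1.0029928069759717 q [ 0.0934  0.504  -0.3395  2.0141  0.2653  0.6651  1.0279]
```

Call:
play_rows(targets=[[[0,0,0],[0.23,-0.45,-0.5],0],[[0,0,0],[0.23,-0.45,-0.5],0],[[0,0,0],[0,0,0],0],[[0,0,0],[0,0,0],0],[[0,0,0],[0,0,0],0]])

```text
clock: 2.4
tool_pos: [0.4869, -0.0156, 0.2246]
eef_rot: [0.041, 0.706, -0.041, 0.706]
contact_force: [-0.4, 0.5, 1.2]
opening: 0.995
```

```bash
python3 st.py
python3 - <<'E'
from h import *
d=r.snapshot('wrist');cv2.imwrite('pics/w2.png',d['color'][:,:,::-1])
import pickle;pickle.dump(d,open('w2.pkl','wb'))
cv2.imwrite('pics/c6.png',cv2.resize(d['color'][100:300,150:390,::-1],None,fx=3,fy=3,interpolation=cv2.INTER_CUBIC))
E
```

```text
2.4 pos [ 0.4869 -0.0156  0.2246] x [ 0.0009  0.0011 -1.    ] yaw y 1.4545643671482507 f [-0.4451  0.4712  1.2172] [ 0.0732  0.0116 -0.0013] open 0.9953779162895896 q [ 0.1393  0.5849 -0.3146  2.0117  0.3106  0.5893  1.0684]
```

View pics/c6.png

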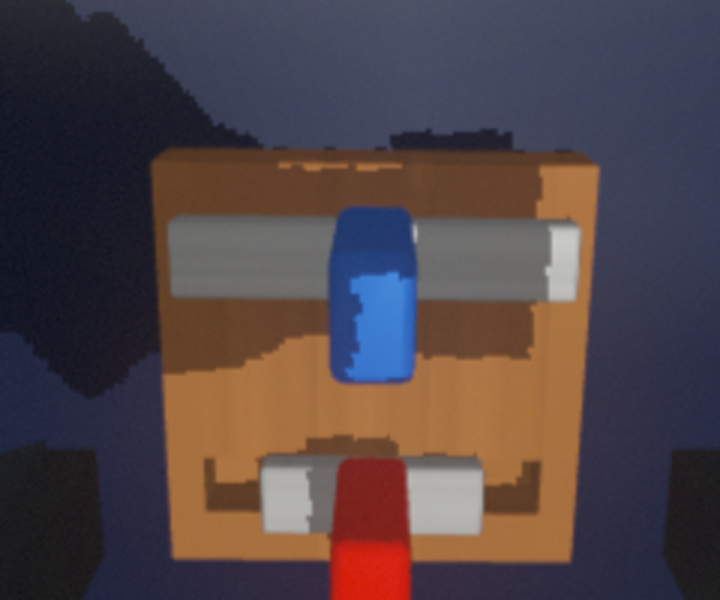

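```bash
python3 - <<'E'
from h import *
import pickle
d=pickle.load(open('w2.pkl','rb'))
def cr(P,k,ox,oy): return [((x+.5)/k-.5+ox,(y+.5)/k-.5+oy) for x,y in P]
b=pix2w(d,cr([(169,217),(169,297),(580,224),(576,301)],3,150,100),.042);print(b.round(4).tolist())
L=b[:2].mean(0)-b[2:].mean(0);print('bc',b.mean(0).round(4),np.linalg.norm(L),np.arctan2(-L[1],-L[0]))
g=pix2w(d,cr([(330,262),(415,258),(412,383),(331,381)],3,150,100),.1);print('grip',g.round(4).tolist(),g.mean(0).round(4))
E
python3 st.py
```

```text
[[0.4672, -0.0763, 0.042], [0.4915, -0.0806, 0.042], [0.4834, 0.044, 0.042], [0.507, 0.0413, 0.042]]
bc [ 0.4873 -0.0179  0.042 ] 0.1221416631009332 1.4402163512263115
grip [[0.472, -0.0262, 0.1], [0.4734, -0.0057, 0.1], [0.5053, -0.0099, 0.1], [0.5024, -0.03, 0.1]] [ 0.4882 -0.0179  0.1   ]
2.45 pos [ 0.4871 -0.0158  0.2247] x [ 0.0012  0.0009 -1.    ] yaw y 1.4545827019490152 f [0.0306 0.4315 0.5728] [-0.0252  0.0364  0.036 ] open 0.9998444489578259 q [ 0.1395  0.5848 -0.3144  2.0116  0.3108  0.5892  1.0686]
```

Call:
play_rows(targets=[[[0,0,0],[0,-0.06,-0.7],0],[[0,0,0],[0,0,-0.8],0],[[0,0,0],[0,0,-0.8],0],[[0,0,0],[0,0,-0.7],0],[[0,0,0],[0,0,-0.5],0]])

```text
clock: 2.95
tool_pos: [0.487, -0.0186, 0.083]
eef_rot: [0.042, 0.706, -0.041, 0.706]
contact_force: [0.7, 0.2, 0.3]
opening: 0.997
```

Call:
play_rows(targets=[[[0,0,0],[0,0,0],0],[[0,0,0],[0,0,0],0],[[0,0,0],[0,0,0],0]])

```text
clock: 3.25
tool_pos: [0.4879, -0.0195, 0.0851]
eef_rot: [0.042, 0.705, -0.042, 0.707]
contact_force: [-0.2, 0.3, -0.4]
opening: 0.997
```

```bash
python3 st.py
python3 - <<'E'
from h import *
d=r.snapshot('wrist');cv2.imwrite('pics/w3.png',d['color'][:,:,::-1])
E
```

```text
3.25 pos [ 0.4879 -0.0195  0.0851] x [ 0.0024  0.0006 -1.    ] yaw y 1.4523360661924192 f [-0.1681  0.3467 -0.3719] [ 0.0004  0.0303 -0.0114] open 0.9971467072095337 q [ 0.0255  0.8357 -0.1302  2.1052  0.4465  0.2239  0.9537]
```

View pics/w3.png

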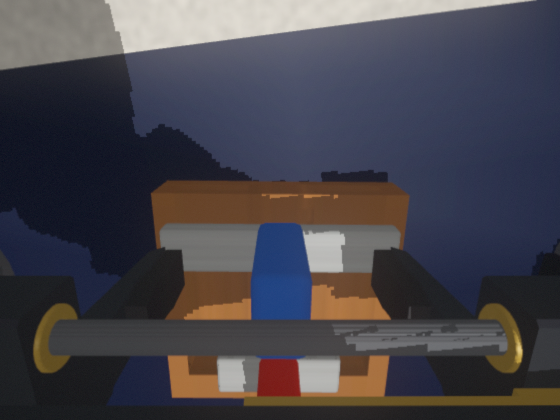

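The blue grip, at about (281,265), is centred between the fingers at 180 and 375, with the bar level. I'll close.

Call:
play_rows(targets=[[[0,0,0],[0,0,0],230],[[0,0,0],[0,0,0],230],[[0,0,0],[0,0,0],230],[[0,0,0],[0,0,0],230],[[0,0,0],[0,0,0],230]], newtons=40)

```text
clock: 3.8
tool_pos: [0.4871, -0.02, 0.0838]
eef_rot: [0.042, 0.706, -0.042, 0.706]
contact_force: [-0.1, 0.4, -0.3]
opening: 0.566
```

```bash
python3 st.py
```

```text
3.8 pos [ 0.4871 -0.02    0.0838] x [ 0.      0.0001 -1.    ] yaw y 1.4519846208298377 f [-0.1271  0.4381 -0.2647] [ 0.0105 -0.0105  0.0283] open 0.5658828755180378 q [ 0.0254  0.8383 -0.129   2.1058  0.4469  0.2229  0.9536]
```

Call:
play_rows(targets=[[[0,0,0],[0,0,0],230],[[0,0,0],[0,0,0],230],[[0,0,0],[0,0,0],230],[[0,0,0],[0,0,0],230],[[0,0,0],[0,0,0],230]])

```text
clock: 4.3
tool_pos: [0.4871, -0.0196, 0.0837]
eef_rot: [0.042, 0.706, -0.042, 0.706]
contact_force: [0.4, 0.8, -1.3]
opening: 0.253
```

```bash
python3 st.py
```

```text
4.3 pos [ 0.4871 -0.0196  0.0837] x [ 0.0001  0.0005 -1.    ] yaw y 1.4524362076781248 f [ 0.4346  0.7942 -1.2708] [0.2104 0.005  0.0207] open 0.2525402830350478 q [ 0.0252  0.8384 -0.1293  2.1058  0.4469  0.2227  0.9536]
```

Call:
play_rows(targets=[[[0,0,0],[0,0,0.2],230],[[0,0,0],[0,0,0.4],230],[[0,0,0],[0,0,0.6],230],[[0,0,0],[0,0,0.7],230],[[0,0,0],[0,0,0.6],230]])

```text
clock: 4.8
tool_pos: [0.4865, -0.0203, 0.1851]
eef_rot: [0.042, 0.706, -0.042, 0.706]
contact_force: [-1.1, 0.3, -2.0]
opening: 0.246
```

```bash
python3 st.py
python3 - <<'E'
from h import *
d=r.snapshot('wrist');cv2.imwrite('pics/w4.png',d['color'][:,:,::-1])
E
```

```text
4.8 pos [ 0.4865 -0.0203  0.1851] x [-0.0007 -0.0004 -1.    ] yaw y 1.4516898869169963 f [-1.1075  0.2811 -2.035 ] [-0.0275 -0.0393  0.0018] open 0.24646757701533353 q [ 0.1229  0.6508 -0.2798  2.0485  0.3644  0.4896  1.025 ]
```

View pics/w4.png

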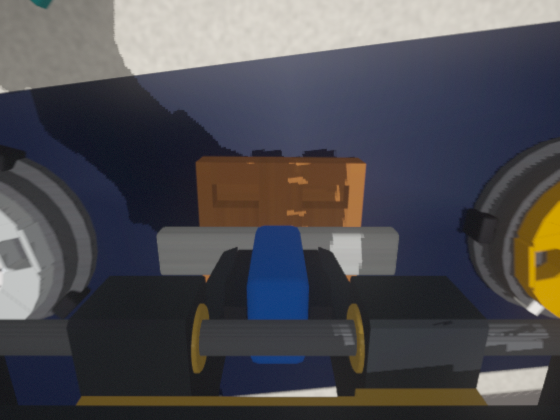

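Call:
play_rows(targets=[[[0,0,0.032],[0.12,0.45,0],230],[[0,0,0.032],[0.24,0.9,0],230],[[0,0,0.032],[0.24,0.9,0],230],[[0,0,0.032],[0.24,0.9,0],230],[[0,0,0.032],[0.24,0.9,0],230]])

```text
clock: 5.35
tool_pos: [0.5299, 0.1429, 0.1833]
eef_rot: [-0.015, 0.707, 0.015, 0.707]
contact_force: [0.7, -0.7, -3.2]
opening: 0.249
```

Call:
play_rows(targets=[[[0,0,0.032],[0.24,0.9,0],230],[[0,0,0.031],[0.24,0.9,0],230],[[0,0,0],[0.12,0.45,0],230],[[0,0,0],[0,0,0],230],[[0,0,0],[0,0,0],230]])

```text
clock: 5.85
tool_pos: [0.5535, 0.2309, 0.1829]
eef_rot: [-0.038, 0.707, 0.036, 0.705]
contact_force: [0.9, -0.7, -2.6]
opening: 0.247
```

```bash
python3 st.py
python3 - <<'E'
from h import *
for n in ['wrist','top','scene']:
    d=r.snapshot(n);cv2.imwrite(f'pics/{n}5.png',d['color'][:,:,::-1])
    if n=='top':cv2.imwrite('pics/c7.png',cv2.resize(d['color'][105:215,145:255,::-1],None,fx=5,fy=5,interpolation=cv2.INTER_CUBIC))
    if n=='scene':cv2.imwrite('pics/c8.png',cv2.resize(d['color'][220:350,220:360,::-1],None,fx=4,fy=4,interpolation=cv2.INTER_CUBIC))
E
```

```text
5.85 pos [0.5535 0.2309 0.1829] x [-0.0018 -0.0022 -1.    ] yaw y 1.675077559077749 f [ 0.8939 -0.6868 -2.6143] [-0.05    0.0575  0.0017] open 0.2472301900497163 q [-0.292   0.7713 -0.3186  1.7131  0.3412  0.715   0.8883]
```

View pics/wrist5.png

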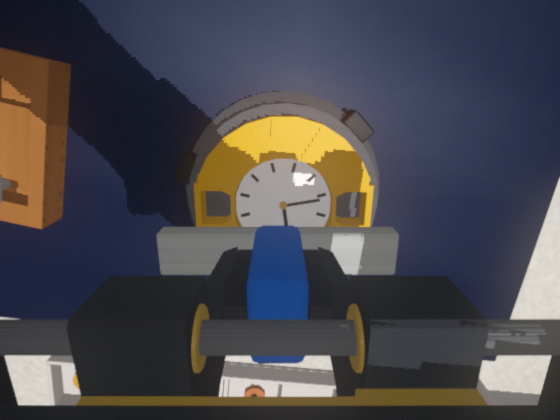

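View pics/c8.png

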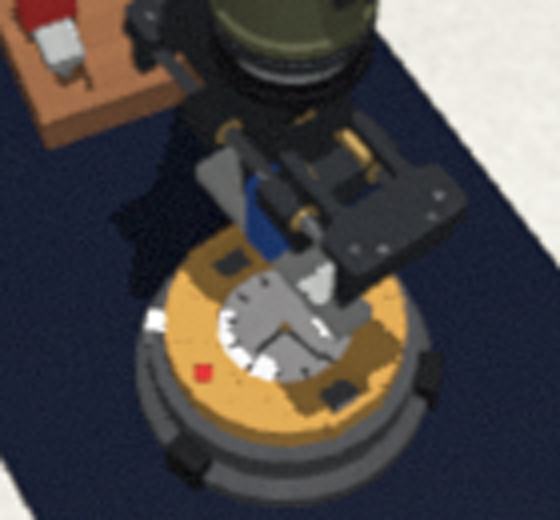

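```bash
python3 - <<'E'
from h import *
d=r.snapshot('wrist')
h=pix2w(d,[(217.5,206),(351,205.5),(283,206)],.058);print(h.round(4).tolist(),h[:2].mean(0),np.linalg.norm(h[0]-h[1]),np.arctan2(*(h[1]-h[0])[1::-1]))
b=pix2w(d,[(159,229),(397,228),(398,277),(160,277)],.141);print(b.round(4).tolist(),b.mean(0),np.linalg.norm(b[0]-b[1]))
v=b[1]-b[0]+b[2]-b[3];print(np.arctan2(v[1],v[0]))
E
python3 st.py
```

```text
[[0.5594, 0.1859, 0.058], [0.5489, 0.284, 0.058], [0.5544, 0.2341, 0.058]] [0.55414461 0.23496617 0.058     ] 0.09860025246980278 1.6770136038940286
[[0.5471, 0.17, 0.141], [0.5344, 0.288, 0.141], [0.5612, 0.294, 0.141], [0.5739, 0.1706, 0.141]] [0.55412992 0.23063474 0.141     ] 0.11866819270962259
1.6757079880596268
6.05 pos [0.5542 0.23   0.1835] x [-0.0007 -0.0017 -1.    ] yaw y 1.6729557625463058 f [ 0.8832 -0.496  -2.7683] [ 0.0357 -0.0108 -0.0209] open 0.24611609315552718 q [-0.2902  0.7703 -0.3185  1.713   0.3409  0.7147  0.8882]
```

Call:
play_rows(targets=[[[0,0,0],[0,0.07,-0.4],230],[[0,0,0],[0,0,-0.45],230],[[0,0,0],[0,0,-0.15],230],[[0,0,0],[0,0,0],230],[[0,0,0],[0,0,0],230]])

```text
clock: 6.55
tool_pos: [0.5546, 0.2346, 0.1443]
eef_rot: [-0.037, 0.706, 0.037, 0.706]
contact_force: [-0.3, 0.1, -3.4]
opening: 0.246
```

```bash
python3 st.py
python3 - <<'E'
from h import *
for n in ['wrist','scene']:
    d=r.snapshot(n);cv2.imwrite(f'pics/{n}6.png',d['color'][:,:,::-1])
    if n=='scene':cv2.imwrite('pics/c9.png',cv2.resize(d['color'][220:350,220:360,::-1],None,fx=4,fy=4,interpolation=cv2.INTER_CUBIC))
E
```

```text
6.55 pos [0.5546 0.2346 0.1443] x [ 0.0006  0.0002 -1.    ] yaw y 1.6743988130552103 f [-0.3177  0.1107 -3.3812] [ 0.0751 -0.0259 -0.0452] open 0.24569878663849737 q [-0.3108  0.8269 -0.2939  1.733   0.3674  0.6355  0.8612]
```

View pics/wrist6.png

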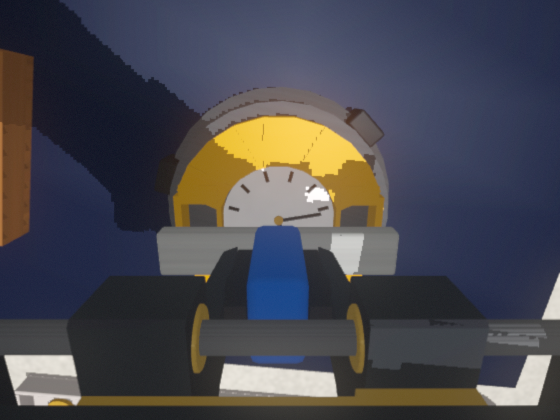

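View pics/c9.png

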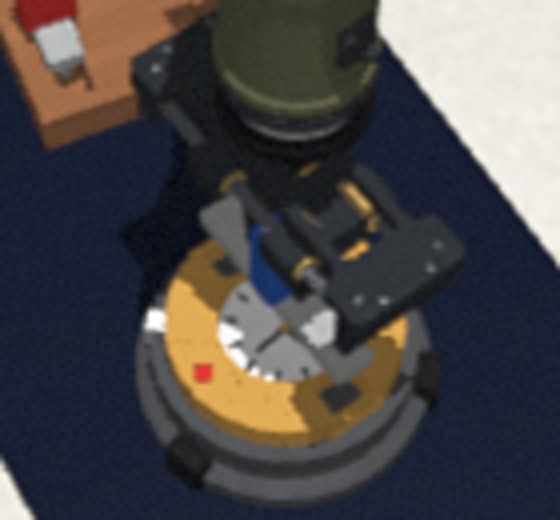

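The dial centre at (279,219) lines up with the bar's middle at 278. The pins are about 16 mm above the ring, so I'll lower them in.

Call:
play_rows(targets=[[[0,0,0],[0,0,-0.2],230],[[0,0,0],[0,0,-0.25],230],[[0,0,0],[0,0,-0.2],230],[[0,0,0],[0,0,-0.12],230],[[0,0,0],[0,0,0],230]])

```text
clock: 7.15
tool_pos: [0.554, 0.2348, 0.1125]
eef_rot: [-0.037, 0.706, 0.037, 0.706]
contact_force: [-0.3, -1.1, -2.8]
opening: 0.247
```

```bash
python3 st.py
```

```text
7.15 pos [0.554  0.2348 0.1125] x [-0.0006 -0.0004 -1.    ] yaw y 1.6751690534941914 f [-0.322  -1.0934 -2.7586] [-0.0274  0.0393  0.0121] open 0.24688982850963176 q [-0.3245  0.8734 -0.2714  1.7476  0.3881  0.5744  0.8431]
```

Call:
play_rows(targets=[[[0,0,0],[0,0,-0.02],230],[[0,0,0],[0,0,0],230],[[0,0,0],[0,0,0],230]])

```text
clock: 7.45
tool_pos: [0.5542, 0.2349, 0.1122]
eef_rot: [-0.037, 0.706, 0.037, 0.706]
contact_force: [-1.2, -0.9, 0.3]
opening: 0.243
```

```bash
python3 st.py
python3 - <<'E'
from h import *
for n in ['wrist','scene']:
    d=r.snapshot(n);cv2.imwrite(f'pics/{n}7.png',d['color'][:,:,::-1])
    if n=='scene':cv2.imwrite('pics/c10.png',cv2.resize(d['color'][220:350,220:360,::-1],None,fx=4,fy=4,interpolation=cv2.INTER_CUBIC))
E
```

```text
7.45 pos [0.5542 0.2349 0.1122] x [ 0.      0.0002 -1.    ] yaw y 1.6750440143693406 f [-1.193  -0.8977  0.32  ] [-0.0529  0.2631  0.0162] open 0.24287607979128317 q [-0.3245  0.8738 -0.2712  1.7478  0.3884  0.573   0.8428]
```

View pics/wrist7.png

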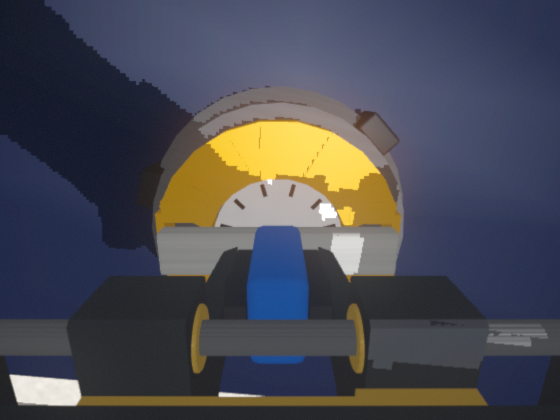

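View pics/c10.png

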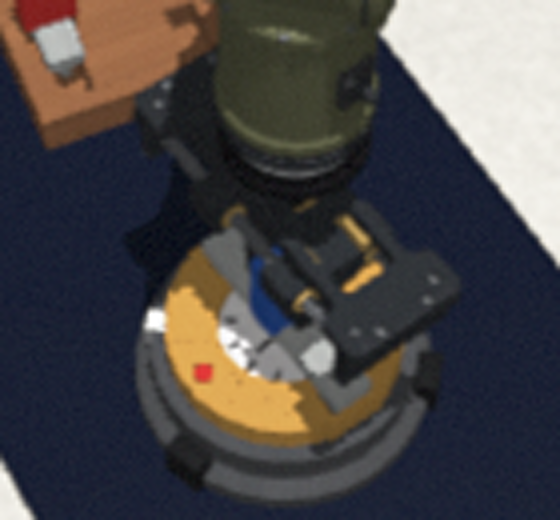

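The pins are in: the force changed by about +3 N at z=0.112 and the ring has not turned. Now I'll turn it clockwise.

Call:
play_rows(targets=[[[0,0,-0.04],[0,0,0],230],[[0,0,-0.06],[0,0,0],230],[[0,0,-0.06],[0,0,0],230],[[0,0,-0.06],[0,0,0],230],[[0,0,-0.06],[0,0,0],230]], newtons=50)

```text
clock: 8.05
tool_pos: [0.5544, 0.2354, 0.1122]
eef_rot: [0.064, 0.704, -0.063, 0.704]
contact_force: [-1.0, -0.3, 0.2]
opening: 0.243
```

```bash
python3 st.py
```

```text
8.05 pos [0.5544 0.2354 0.1122] x [ 0.0005  0.0008 -1.    ] yaw y 1.39166500843952 f [-0.9836 -0.344   0.2359] [0.0968 0.1841 0.0858] open 0.24336040386589583 q [-0.3659  0.8683 -0.1981  1.7498  0.29    0.5512  0.6479]
```

Call:
play_rows(targets=[[[0,0,-0.07],[0,0,0],230],[[0,0,-0.07],[0,0,0],230],[[0,0,-0.07],[0,0,0],230],[[0,0,-0.07],[0,0,0],230],[[0,0,-0.07],[0,0,0],230]])

```text
clock: 8.55
tool_pos: [0.5545, 0.2358, 0.1123]
eef_rot: [0.186, 0.682, -0.184, 0.683]
contact_force: [0.3, 1.2, -1.0]
opening: 0.246
```

```bash
python3 st.py
python3 - <<'E'
from h import *
for n in ['wrist','scene']:
    d=r.snapshot(n);cv2.imwrite(f'pics/{n}8.png',d['color'][:,:,::-1])
    if n=='scene':cv2.imwrite('pics/c11.png',cv2.resize(d['color'][220:350,220:360,::-1],None,fx=4,fy=4,interpolation=cv2.INTER_CUBIC))
E
```

```text
8.55 pos [0.5545 0.2358 0.1123] x [ 0.001   0.0014 -1.    ] yaw y 1.0415892770664932 f [ 0.3093  1.1658 -0.9682] [0.1398 0.1231 0.1045] open 0.24565555338022893 q [-0.4165  0.8648 -0.1092  1.7522  0.1628  0.5317  0.4136]
```

View pics/wrist8.png

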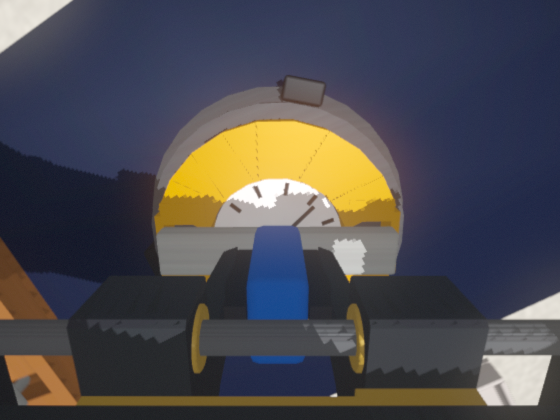

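View pics/c11.png

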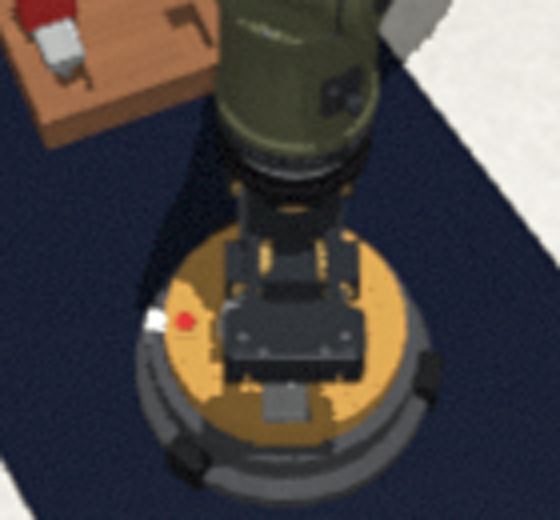

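Run:
```python
from h import *
def cr(P,k,ox,oy): return [((x+.5)/k-.5+ox,(y+.5)/k-.5+oy) for x,y in P]
t=r.snapshot('top');s=r.snapshot('scene')
for z in(.03,.04,.05,.058):
    a=pix2w(t,cr([(362,108)],6,155,115),z)[0];b=pix2w(s,cr([(188,420)],3.5,205,180),z)[0]-[.0027,.0043,0]+[0,-.0016,0]
    b2=pix2w(s,cr([(155,321)],4,220,220),z)[0]-[.0027,.0043,0]+[0,-.0016,0]
    c=np.array([.5539,.2321,z]);print(z,a,b,b2,[np.arctan2(v[1],v[0]) for v in(a-c,b-c,b2-c)])
b=pix2w(s,cr([(185,321),(203,373)],4,220,220),.058)-[.0027,.0043+.0016,0]-c;print(b,np.arctan2(b[:,1],b[:,0]))
```

```text
0.03 [0.61565094 0.18947349 0.03      ] [0.6088268 0.1793595 0.03     ] [0.60907551 0.17989245 0.03      ] [np.float64(-0.6041843582345847), np.float64(-0.7650948121235761), np.float64(-0.7577661911323682)]
0.04 [0.61270428 0.18806036 0.04      ] [0.61115783 0.18422024 0.04      ] [0.61140421 0.18474819 0.04      ] [np.float64(-0.6428088692318518), np.float64(-0.6964355426027817), np.float64(-0.6888767305015682)]
0.05 [0.60975761 0.18664723 0.05      ] [0.61348885 0.18908098 0.05      ] [0.6137329  0.18960394 0.05      ] [np.float64(-0.6830543086384193), np.float64(-0.6252934249083612), np.float64(-0.6175692377138309)]
0.058 [0.60740028 0.18551673 0.058     ] [0.61535367 0.19296957 0.058     ] [0.61559585 0.19348854 0.058     ] [np.float64(-0.7163954933558765), np.float64(-0.5670019263561964), np.float64(-0.5591999970034299)]
[[ 4.75066991e-02 -3.02486543e-02  4.85722573e-17]
 [ 5.45663269e-02  2.02482920e-03  4.85722573e-17]] [-0.56698565  0.03709065]
```

Call:
play_rows(targets=[[[0,0,-0.05],[0,0,0],230],[[0,0,-0.05],[0,0,0],230],[[0,0,-0.03],[0,0,0],230],[[0,0,0],[0,0,0],230]])

```text
clock: 9.15
tool_pos: [0.5547, 0.2354, 0.1124]
eef_rot: [0.228, 0.669, -0.227, 0.67]
contact_force: [0.0, 0.7, 0.9]
opening: 0.242
```

```bash
python3 st.py
python3 - <<'E'
from h import *
for n in ['top','scene']:
    d=r.snapshot(n);cv2.imwrite(f'pics/{n}9.png',d['color'][:,:,::-1])
    if n=='scene':cv2.imwrite('pics/c12.png',cv2.resize(d['color'][220:350,220:360,::-1],None,fx=4,fy=4,interpolation=cv2.INTER_CUBIC))
    else:cv2.imwrite('pics/c13.png',cv2.resize(d['color'][115:205,155:245,::-1],None,fx=6,fy=6,interpolation=cv2.INTER_CUBIC))
E
```

```text
9.15 pos [0.5547 0.2354 0.1124] x [ 0.0012  0.0011 -1.    ] yaw y 0.9154788193271138 f [0.0116 0.7287 0.8524] [ 0.3593 -0.2589  0.017 ] open 0.24219356157863073 q [-0.4341  0.8641 -0.077   1.7533  0.1158  0.5271  0.3312]
```

View pics/c12.png

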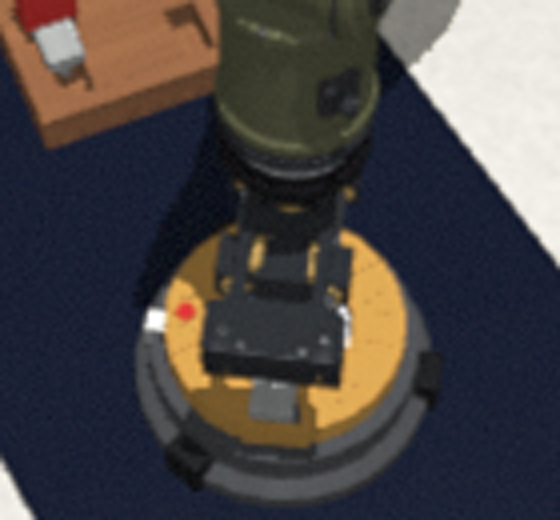

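View pics/c13.png

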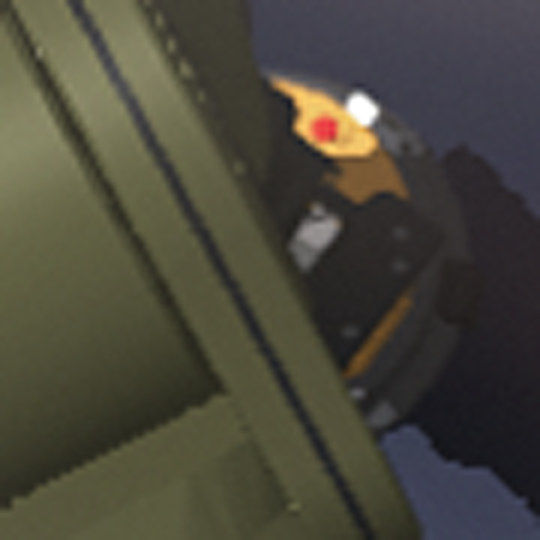

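The red dot at (325,130) in the crop is nearly in line with the white mark at (362,108), with an estimated 0.04–0.1 rad left. I'll continue gently to the stop.

Call:
play_rows(targets=[[[0,0,-0.03],[0,0,0],230],[[0,0,-0.03],[0,0,0],230],[[0,0,0],[0,0,0],230]])

```text
clock: 9.55
tool_pos: [0.5546, 0.2353, 0.1123]
eef_rot: [0.248, 0.662, -0.248, 0.662]
contact_force: [0.5, 2.2, 1.4]
opening: 0.246
```

```bash
python3 st.py
python3 - <<'E'
from h import *
for n in ['top','scene']:
    d=r.snapshot(n);cv2.imwrite(f'pics/{n}10.png',d['color'][:,:,::-1])
    if n=='scene':cv2.imwrite('pics/c14.png',cv2.resize(d['color'][220:350,220:360,::-1],None,fx=4,fy=4,interpolation=cv2.INTER_CUBIC))
    else:cv2.imwrite('pics/c15.png',cv2.resize(d['color'][115:205,155:245,::-1],None,fx=6,fy=6,interpolation=cv2.INTER_CUBIC))
E
```

```text
9.55 pos [0.5546 0.2353 0.1123] x [ 0.0011  0.0008 -1.    ] yaw y 0.8540445042837521 f [0.4912 2.2371 1.4463] [ 0.5193 -0.3492 -0.0143] open 0.24591974645583572 q [-0.4429  0.864  -0.0613  1.7539  0.0928  0.5252  0.291 ]
```

View pics/c15.png

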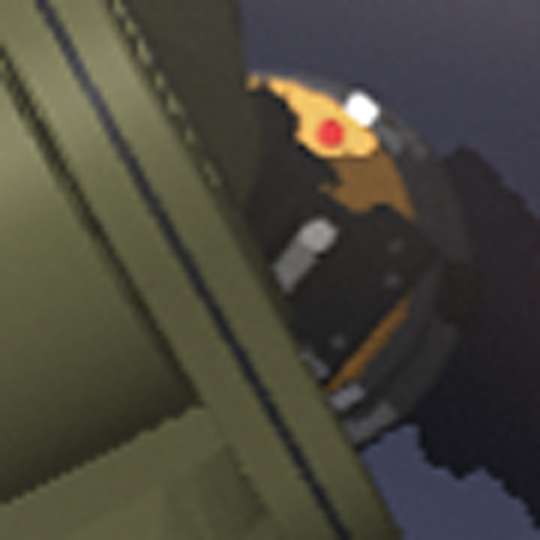

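Call:
play_rows(targets=[[[0,0,-0.03],[0,0,0],230],[[0,0,-0.02],[0,0,0],230],[[0,0,0],[0,0,0],230]])

```text
clock: 9.95
tool_pos: [0.5542, 0.2349, 0.1125]
eef_rot: [0.264, 0.656, -0.264, 0.656]
contact_force: [0.8, 2.1, 5.6]
opening: 0.243
```

```bash
python3 st.py
python3 - <<'E'
from h import *
for n in ['top','scene','wrist']:
    d=r.snapshot(n);cv2.imwrite(f'pics/{n}11.png',d['color'][:,:,::-1])
    if n=='scene':cv2.imwrite('pics/c16.png',cv2.resize(d['color'][220:350,220:360,::-1],None,fx=4,fy=4,interpolation=cv2.INTER_CUBIC))
    if n=='top':cv2.imwrite('pics/c17.png',cv2.resize(d['color'][115:205,155:245,::-1],None,fx=6,fy=6,interpolation=cv2.INTER_CUBIC))
E
```

```text
9.95 pos [0.5542 0.2349 0.1125] x [ 0.0002 -0.     -1.    ] yaw y 0.804423628144517 f [0.7791 2.1157 5.5538] [ 0.3905 -0.0916  0.1169] open 0.24269216025835527 q [-0.45    0.8636 -0.0487  1.7548  0.0741  0.5247  0.2587]
```

View pics/c17.png

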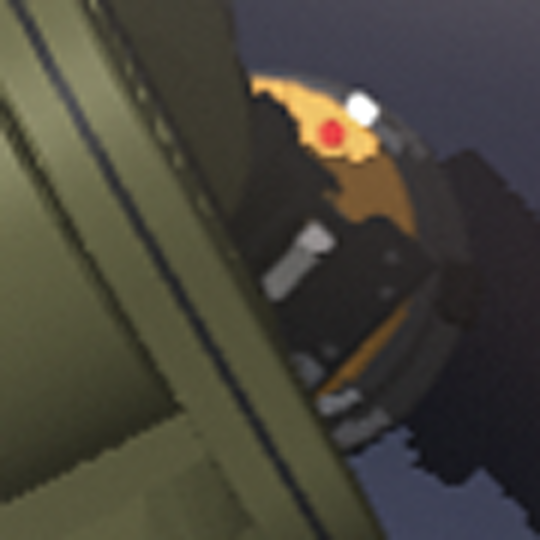

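View pics/c16.png

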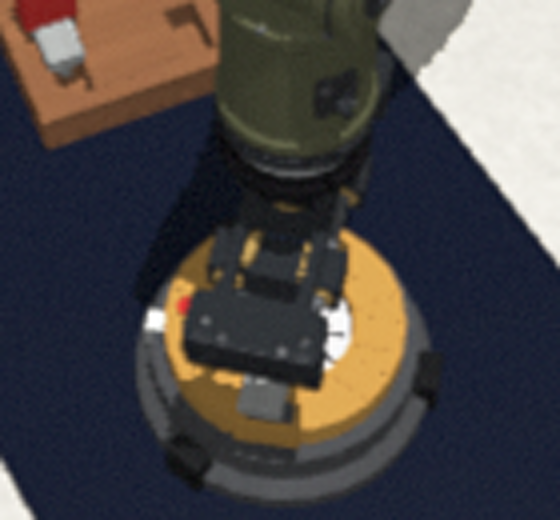

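View pics/wrist11.png

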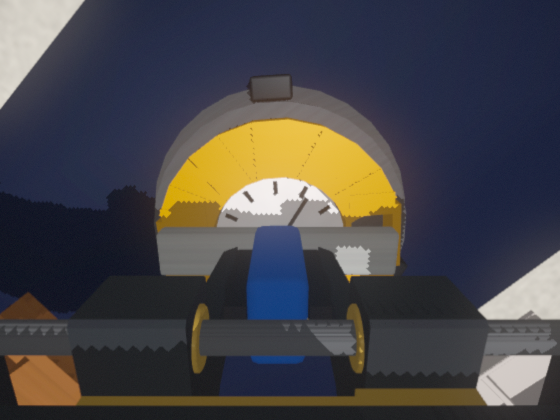

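```bash
python3 - <<'E'
from h import *
def cr(P,k,ox,oy): return [((x+.5)/k-.5+ox,(y+.5)/k-.5+oy) for x,y in P]
t=r.snapshot('top')
c=np.array([.5539,.2321,.058])
for p in[(231,106),(325,130),(331,133),(332,133)]:
    v=pix2w(t,cr([p],6,155,115),.058)[0]-c;print(np.arctan2(v[1],v[0]),np.hypot(*v[:2]))
E
python3 st.py
```

```text
0.1056754773742757 0.055612652854078445
-0.6164586759947597 0.05481289548340721
-0.6652452123957621 0.05521808854897635
-0.6710096774500498 0.05546012239415059
10.15 pos [0.5542 0.2349 0.1124] x [ 0.0001  0.     -1.    ] yaw y 0.8047485932431919 f [0.5491 1.2437 5.7212] [ 0.3963 -0.0578  0.1454] open 0.24707633102126023 q [-0.4498  0.8637 -0.0489  1.7549  0.0743  0.5247  0.2589]
```

The dot is at −0.67 and the mark at about −0.66; the last 0.05 rad moved the dot by only 0.006 rad, so the ring is at its stop. I'll ease off a little and release.

Call:
play_rows(targets=[[[0,0,0.03],[0,0,0],230],[[0,0,0],[0,0,0],180],[[0,0,0],[0,0,0],120],[[0,0,0],[0,0,0],60],[[0,0,0],[0,0,0],60]])

```text
clock: 10.65
tool_pos: [0.5538, 0.2342, 0.1117]
eef_rot: [0.254, 0.66, -0.255, 0.659]
contact_force: [-0.6, 0.9, -0.1]
opening: 0.542
```

Call:
play_rows(targets=[[[0,0,0],[0,0,0],60],[[0,0,0],[0,0,0],60],[[0,0,0],[0,0,0],60],[[0,0,0],[0,0,0],60],[[0,0,0],[0,0,0],60]])

```text
clock: 11.15
tool_pos: [0.5543, 0.2348, 0.1122]
eef_rot: [0.254, 0.66, -0.254, 0.66]
contact_force: [0.3, 0.1, -0.4]
opening: 0.773
```

```bash
python3 st.py
python3 - <<'E'
from h import *
d=r.snapshot('wrist');cv2.imwrite('pics/w12.png',d['color'][:,:,::-1])
E
```

```text
11.15 pos [0.5543 0.2348 0.1122] x [ 0.0001  0.0001 -1.    ] yaw y 0.8350112010839824 f [ 0.3234  0.1149 -0.3805] [-0.0016  0.0229  0.0272] open 0.7726187854007251 q [-0.4454  0.8642 -0.0565  1.7546  0.0858  0.5251  0.2786]
```

View pics/w12.png

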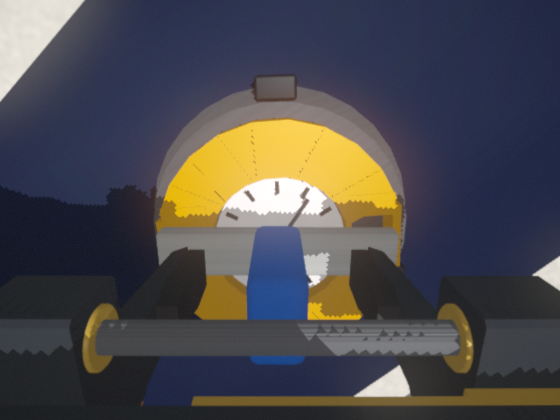

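The fingers, now at about (195,260) and (362,260), are clear of the upright grip at (277,265). I'll retreat straight up and then back.

Call:
play_rows(targets=[[[0,0,0],[0,0,0.3],60],[[0,0,0],[0,0,0.6],60],[[0,0,0],[0,0,0.9],60],[[0,0,0],[0,0,0.9],60],[[0,0,0],[0,0,0.9],60]])

```text
clock: 11.7
tool_pos: [0.5541, 0.2348, 0.2585]
eef_rot: [0.254, 0.66, -0.254, 0.66]
contact_force: [-0.4, 1.2, -1.1]
opening: 0.765
```

Call:
play_rows(targets=[[[0,0,0],[-0.6,0.6,0],60],[[0,0,0],[-0.6,0.8,0],60],[[0,0,0],[-0.6,0.8,0],60],[[0,0,0],[-0.6,0.8,0],60],[[0,0,0],[-0.3,0.8,0],60]])

```text
clock: 12.2
tool_pos: [0.4438, 0.3883, 0.2573]
eef_rot: [0.254, 0.66, -0.254, 0.66]
contact_force: [0.5, 0.0, -0.1]
opening: 0.765
```

Call:
play_rows(targets=[[[0,0,0],[-0.3,0.9,0],60],[[0,0,0],[0,0.8,0],60],[[0,0,0],[0,0,0],60],[[0,0,0],[0,0,0],60],[[0,0,0],[0,0,0],60]])

```text
clock: 12.7
tool_pos: [0.435, 0.4531, 0.2565]
eef_rot: [0.255, 0.659, -0.255, 0.66]
contact_force: [0.3, -0.8, 0.2]
opening: 0.762
```

```bash
python3 st.py
python3 - <<'E'
from h import *
for n in ['top','scene']:
    d=r.snapshot(n);cv2.imwrite(f'pics/{n}13.png',d['color'][:,:,::-1])
    if n=='scene':cv2.imwrite('pics/c18.png',cv2.resize(d['color'][220:350,220:360,::-1],None,fx=4,fy=4,interpolation=cv2.INTER_CUBIC))
    if n=='top':cv2.imwrite('pics/c19.png',cv2.resize(d['color'][115:205,155:245,::-1],None,fx=6,fy=6,interpolation=cv2.INTER_CUBIC))
E
```

```text
12.7 pos [0.435  0.4531 0.2565] x [ 0.0006 -0.0013 -1.    ] yaw y 0.8330318289579965 f [ 0.2592 -0.8383  0.19  ] [ 0.0162 -0.0455  0.0102] open 0.7623652863809203 q [-0.8587  0.6975 -0.0381  1.5679  0.0335  0.8776 -0.0763]
```

View pics/c19.png

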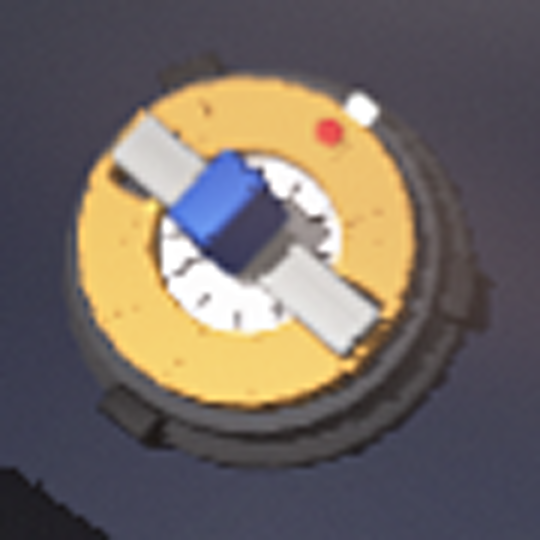

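View pics/c18.png

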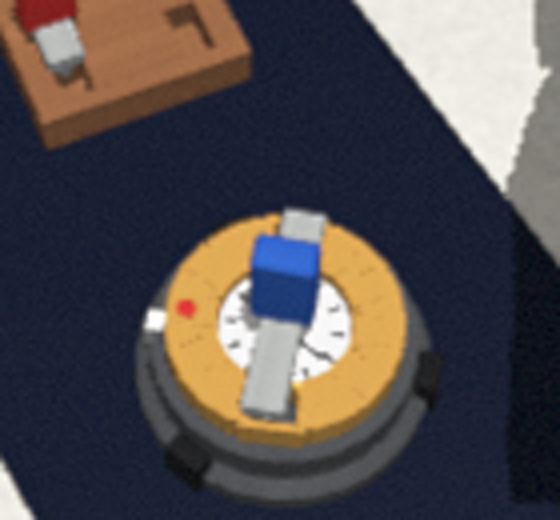

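View pics/top13.png

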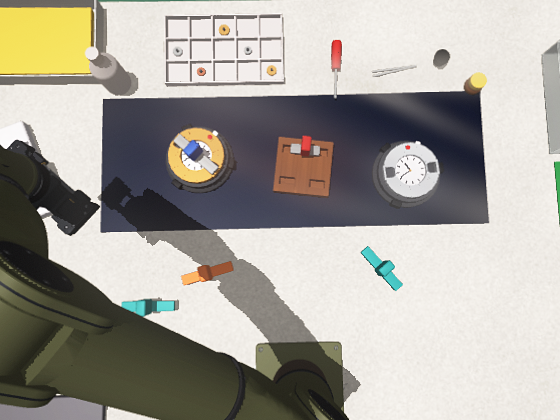

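The spanner stands seated with its bar flat. The dot at (330,132) in the crop sits beside the mark at (362,108), and the silver dot at (407,147) has not moved. I'll hand in.

```bash
python3 -c "
from plant import r
print(r.finish_job())"
```

```text
the job is handed in; nothing more can be done
None
```

I put the blue spanner into the brass ring, turned the ring clockwise to its stop, and left the spanner standing there released. I handed the job in at about 13 s; the hand-in reports no verdict.

**Last checks, by camera with the arm clear:**
- **Ring:** the red dot is at about −0.67 rad and the white mark at about −0.66 rad. The final 0.05 rad of spanner turn barely moved the dot, so I took that as the stop.
- **Spanner:** it is upright with the bar flat on the ring, within about 3 mm of the centre. Its bar is within about 0.07 rad of the line of the holes.
- **Silver clock:** its dot shows no movement in the top view.
- **Forces:** no reading passed about 6 N during the turn.

**Disagreements:**
- **Cameras:** the top, scene and wrist views differed by about 2 to 6 mm.
- **White mark:** it sits lower than the ring's top. My first estimate of its angle, −0.72 rad, assumed ring height; I corrected it by combining two views.
- **Early wrist measurement:** one was taken while the arm was still swinging, so I repeated it at rest.

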